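Set the drying oven's door stay at its vent position

TASK

Prop the drying oven's door ajar so that it can vent: lift the red stay arm by its black ball, draw the door open with it, and drop the middle one of its three holes (between the white bars) over the brass peg, so that the arm lies fully down and holds the door. The peg may be clamped anywhere along its slot, so feel for it with a light touch, never forcing the arm down on the peg (well under 40 N); then let go, and leave everything else standing where it is.

Things in the scene. Friction and masses are not known exactly. Their poses are not given: they have to be found in the camera images.
- oven: Green bench drying oven 280 deep (x) x 360 wide (y) x 200 mm high with a flat steel top; origin at the centre of its underside on the bench, +x to its back, z up; its open front (the door side) faces -x. The oven is fixed to the bench.
- door (a joint): Opening angle of the oven's front door, rad: 0 shut (it starts slightly ajar), growing as it opens towards -x of the oven, clockwise seen from above; limit 1.0. Hinge friction 0.12 N m; a closer spring pulls with 0.6 N m per rad, so a door let go beyond about 0.2 rad swings back to there. With the middle hole on the peg it stands at 0.29 to 0.48 rad.
- door_hinge (a point): Point on the door's upright hinge axis, at the level of the stay arm's underside (206 mm above the bench). The door is 350 wide, 180 high, 20 mm thick; shut, it runs from this hinge towards -y of the oven.
- swivel (a joint): Angle of the stay arm about its upright pivot, relative to the door, rad, anticlockwise positive seen from above. With the door shut, 0 points the arm straight to the oven's back (+x), pi/2 lays it along the door towards the hinge (+y). The arm's heading in the oven's frame is swivel minus door. Friction 0.03 N m.
- pivot (a point): Stay arm's pivot on the door's top edge, 240 mm from the hinge axis, at the arm's underside, 206 mm above the bench. About it the arm turns and also tips up (free end lifting, at most 0.7 rad); let go, it falls to level, where a stop holds it.
- stay: Flat red-painted steel stay arm 262 x 26 x 5 mm, about 0.24 kg (varies); origin at the pivot, at its underside; x along the arm to the free end, z up. Three 13 mm through holes on its centre line at x = 100, 140, 180 mm. It starts level, more or less along the door, beside the peg. Level, its underside is 6 mm above the oven's top.
- ball (a point): Centre of the black ball of 26 mm diameter on a 10 mm stem, the arm's grip: 225 mm from the pivot along the arm, 35 mm above the arm's underside (30 above its upper face); 241 mm above the bench when level. It may turn in the fingers.
- middle_hole (a point): Centre of the middle hole at the arm's underside, 140 mm from the pivot; the arm has a white bar on either side of it.
- bracket: Slotted plate 64 (x) x 26 (y) x 4 mm fixed on the oven's top; origin at its underside's centre, axes as the oven's. The brass peg is clamped in its slot at y = 0 and an unmeasured x from -15 to +15 mm, new each time; diameter 10, top 21 mm above this origin, 1 mm bevel, 1.5 mm play all round in a hole. The arm's underside is 6 mm above this origin fully down, 21 resting on the peg.
- beaker: Glass beaker, 64 mm wide, 75 mm high, on the back of the oven's top; origin at the centre of its underside. Leave alone.
- jar: Amber jar, 56 mm wide, 70 mm high, on the back of the oven's top; origin at the centre of its underside. Leave alone.
- screwdriver: Screwdriver with red handle, 200 mm long, lying on the bench. Leave alone.
- meter: Yellow hand meter 140 x 75 x 32 mm on the bench. Leave alone.
- wrench: Steel wrench 180 mm long, lying on the bench. Leave alone.
- mug: Blue mug, 76 mm wide, 90 mm high, on the bench. Leave alone.
- weight: Brass knobbed weight, 44 mm wide, 62 mm high, on the bench. Leave alone.

How it is judged:
By the outcome, as a careful person would: the job done as asked, in the order asked, and still so for the second after the job is handed in, with the robot touching nothing.
It also fails if it takes over 72 s, if anything falls off the work surface, if the arm or the gripper's body presses on something with over 40 N, if the wrist force passes 120 N, or if a joint passes its speed limit or range.

ROBOT

A 6-joint arm with a two-finger parallel gripper is mounted at the origin on the work surface. World frame = base frame: x ahead of the robot, y to its left, z up, the work surface at z = 0. Lengths are in m, angles in rad, forces in N, time in s.
With the tool pointing down it reaches from about 0.35 to 0.85 m from the base axis. Payload 8.1 kg.
Tool frame: the origin (TCP) lies midway between the tips of the shut fingers; the grasp point (between the pads) lies behind it (r.tcp_to_grasp is the z of the grasp point in the tool frame, in m); z points along the fingers, y is the line along which they close (so a half turn about z gives the same grasp; the last joint's range is limited). The gripper opens to 93 mm and grips with 3 to 60 N. Pads are 15 mm wide; open, the fingers measure 128 mm over their backs; the gripper's body (75 mm by 188 mm) begins 65 mm behind the grasp point.
Start: joints at [-1.311, 0.13, 1.488, -0, 1.523, -0.085], TCP at [0.203, -0.565, 0.219] pointing down, gripper open.
Joint ranges: [-2.96, 2.96], [-0.89, 2.26], [0.02, 2.5], [-1.34, 4.48], [0, 2.73], [-2.66, 2.66]. Speed limits (rad/s): [2.39, 2.39, 2.79, 3.14, 3.14, 3.14].

INTERFACE

Orientations are given as [roll, pitch, yaw] about the fixed x, y, z axes, in that order (R = Rz(yaw) Ry(pitch) Rx(roll)).
In Python, from station import sensors, optics, job, r gives the robot as it stands.
- The arm moves only by the tool drive_tool, never from a script. Its argument "plan" is a list of rows, each an object with "delta_rot": the turn, a rotation vector about the tool's x, y, z in rad, a list of three; "linear": the shift along the tool's x, y, z in m, a list of three; "hand": the opening, from 0 (shut) to 1 (fully open). A call has 1 to 10 rows; each row is the pose to reach, as a shift and turn from the pose commanded when the call began, along the tool's axes at that moment; what a row does not reach only later rows make up. A row lasts 1/10 s, in which the tool goes at most 50 mm and 8.59 degrees, less where a joint would pass 70% of its speed; a pose out of reach is approached as far as the arm can. A call with a gripper value outside its range is refused whole. The fingers move at their own pace and stop on an object; the grip force is fixed at half the most. Time passes only in rows, so rows that repeat a pose let the fingers close. It gives the time, the measured TCP pose, the force, the opening and the grip force at its end, in the units of the state.
- sensors.get_obs(): the state, without advancing time (a new reading comes with each control period).
- optics.get_image(name): name is "scene" or "side" or "wrist"; returns the picture (480x640x3 uint8, red, green, blue); there is no depth.
- optics.camera_model(name): a dict with "K" (3x3 intrinsics, pixels), "k1" (the pictures are not rectified: a ray, as slopes to the right and down, at radius r is drawn at 1 + k1 r^2 times it, then the intrinsics apply), "R" (3x3) and "t" (3): a world point X has camera coordinates R X + t; the wrist camera has in their place "mount" (4x4, takes a point from camera to tool coordinates, whose origin is the TCP and whose axes are the flange's). Camera axes: x right, y down, z forward; pixel columns grow to the right and rows downward; lengths in m; the calibration is good to about 2 mm. A picture is of the moment at which its call begins: read the wrist's pose just before it. camera_model takes no time and is no camera call.
- job.finish_job(): hands the job in; it is judged then, once.
The state is a dict: "time_s": time; "joints": joint angles; "qvel": joint speeds; "effort": joint torques, N m; "eef_pos": TCP position; "tool_rot": TCP orientation; "force": force on the tool from outside, world axes, zero at the start; "wrist_torque": the same for the moment, N m; "width": opening from 0.0 (shut) to 1.0 (fully open); "gripper_force": force on a finger pad.
Only numpy, scipy, OpenCV 4.12 (cv2) and the standard library are available. Lean on these libraries where they do the work, as an engineer would, in place of code of your own. Each camera call takes 0.05 s, during which the arm holds its last target. There are 200 camera calls.

## Working session

There is one attempt and no reset: what is moved stays moved. The work goes in short steps, Python scripts to look and compute and a tool call to move; the robot and the scene stay as the last step left them, time stands still between calls to the robot, and variables do not carry over. Pictures are saved under pics/ and viewed, at most 10 in all, crops included, and the job is handed in when it is done.

Besides the shell and the picture viewer there is one more tool, called after ">>>" as name(argument=value, ...) on one line, values as JSON. drive_tool: Moves the arm, as the interface text tells. Its arguments: {"type":"object","properties":{"plan":{"type":"array","items":{"type":"object","properties":{"delta_rot":{"type":"array","items":{"type":"number"}},"linear":{"type":"array","items":{"type":"number"}},"hand":{"type":"number"}}}}},"required":["plan"]}

```bash
mkdir -p pics
python3 - <<'E'
from station import sensors, optics, job, r
import cv2
o=sensors.get_obs(); print({k:o[k] for k in('time_s','eef_pos','tool_rot','force','width')}, r.tcp_to_grasp)
for n in('scene','side','wrist'):
    cv2.imwrite(f'pics/{n}0.png',cv2.cvtColor(optics.get_image(n),cv2.COLOR_RGB2BGR))
    print(n,optics.camera_model(n))
E
```

```text
{'time_s': 0.0, 'eef_pos': array([ 0.20268513, -0.56411148,  0.21757718]), 'tool_rot': array([-3.13973157e+00, -1.83747985e-04,  3.44781278e-01]), 'force': array([-0.21973186,  0.90803047, -0.53148037]), 'width': 0.9980378635462406} -0.0188
scene {'K': array([[478.27603551,   0.        , 317.58854299],
       [  0.        , 478.27603551, 240.8951008 ],
       [  0.        ,   0.        ,   1.        ]]), 'k1': -0.017850153959772994, 'R': array([[ 0.90534119,  0.42457003, -0.00988078],
       [ 0.34965773, -0.75840155, -0.55006051],
       [-0.24103281,  0.49453754, -0.83506635]]), 't': array([-0.5025297 , -0.11945306,  1.53380499])}
side {'K': array([[496.29743259,   0.        , 319.71941868],
       [  0.        , 496.29743259, 238.4510919 ],
       [  0.        ,   0.        ,   1.        ]]), 'k1': -0.01677200352091912, 'R': array([[ 9.51739003e-01, -3.06908146e-01, -5.10907353e-04],
       [-2.20124620e-01, -6.81456621e-01, -6.97969931e-01],
       [ 2.13864496e-01,  6.64397670e-01, -7.16126884e-01]]), 't': array([-0.5199706 ,  0.24447676,  1.11840739])}
wrist {'K': array([[346.13792773,   0.        , 314.90036658],
       [  0.        , 346.13792773, 237.84188988],
       [  0.        ,   0.        ,   1.        ]]), 'k1': -0.06593579822165528, 'mount': array([[-7.23957740e-04, -9.71425608e-01, -2.37343135e-01,
         6.53197799e-02],
       [ 9.99999632e-01, -5.93959826e-04, -6.19228734e-04,
         3.13724783e-04],
       [ 4.60562363e-04, -2.37343496e-01,  9.71425681e-01,
        -1.65957612e-01],
       [ 0.00000000e+00,  0.00000000e+00,  0.00000000e+00,
         1.00000000e+00]])}
```

View pics/scene0.png

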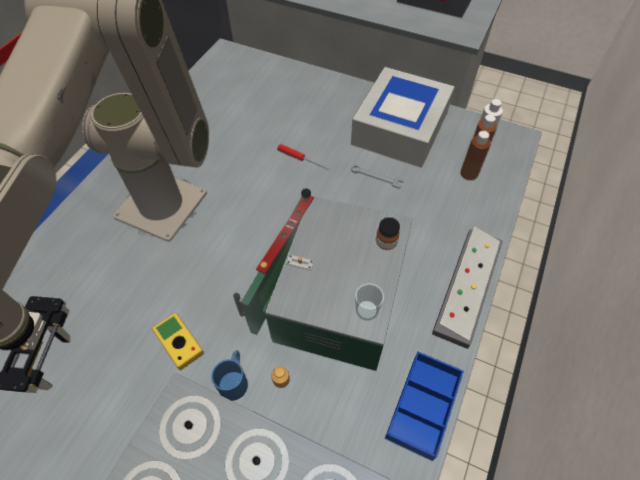

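View pics/side0.png

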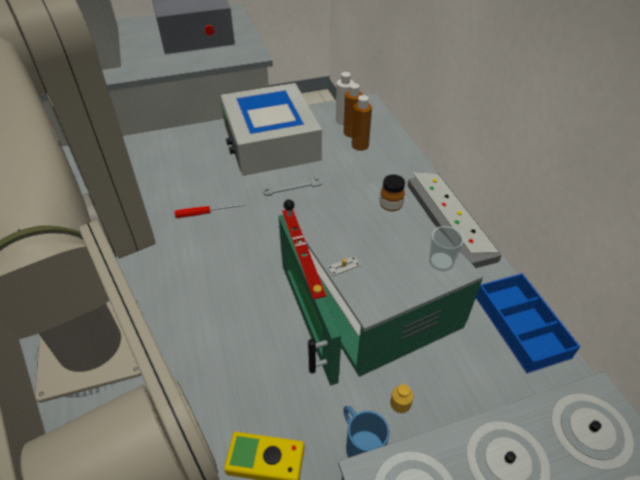

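Scene: ball (306,193), pivot (263,265), bracket (300,262). Side: ball (289,205), pivot (317,289), bracket (344,265). I'll enlarge both to read finer pixels.

Run:
```python
import cv2,numpy as np
a=cv2.imread('pics/scene0.png')[170:320,230:330]; b=cv2.imread('pics/side0.png')[190:340,265:365]
f=lambda i:cv2.resize(i,None,fx=4,fy=4,interpolation=cv2.INTER_CUBIC)
cv2.imwrite('pics/c0.png',np.hstack([f(a),f(b)]))
```

```text
(no output)
```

View pics/c0.png

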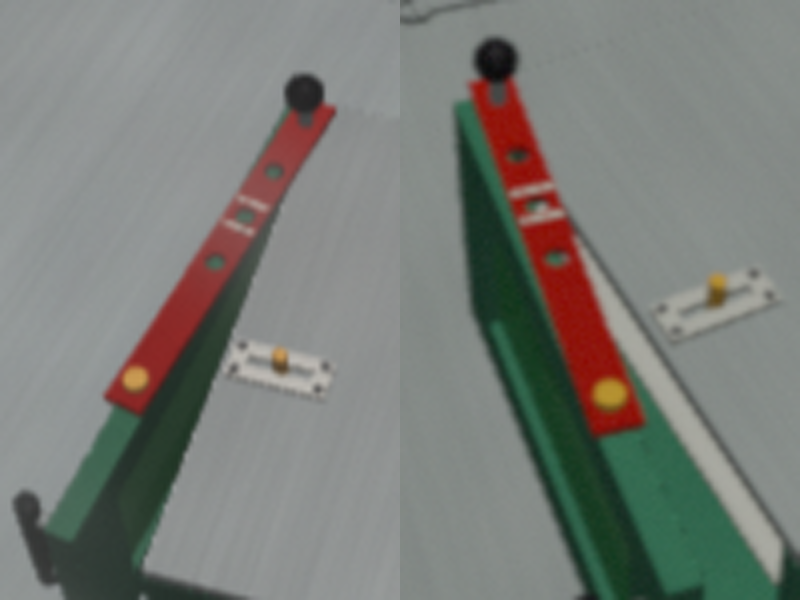

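```bash
cat > h.py <<'E'
import numpy as np,cv2
from station import optics
from scipy.spatial.transform import Rotation as Ro
def cam(n,obs=None):
    c=optics.camera_model(n)
    if n=='wrist':
        m=np.array(c['mount']);T=np.eye(4);T[:3,:3]=Ro.from_euler('xyz',obs['tool_rot']).as_matrix();T[:3,3]=obs['eef_pos']
        W=np.linalg.inv(T@m);return c['K'],c['k1'],W[:3,:3],W[:3,3]
    return c['K'],c['k1'],c['R'],c['t']
def ray(C,p):
    K,k,R,t=C
    x=cv2.undistortPoints(np.array([[p]],float),K,np.array([k,0,0,0.]))[0,0]
    return -R.T@t, R.T@np.array([x[0],x[1],1])
def atz(C,p,z):
    o,d=ray(C,p);return o+d*(z-o[2])/d[2]
def tri(A,p,B,q):
    o,d=ray(A,p);o2,d2=ray(B,q)
    s=np.linalg.lstsq(np.c_[d,-d2],o2-o,rcond=None)[0]
    a,b=o+d*s[0],o2+d2*s[1];return (a+b)/2,np.linalg.norm(a-b)
def proj(C,X):
    K,k,R,t=C
    return cv2.projectPoints(np.array([X],float),cv2.Rodrigues(R)[0],t,K,np.array([k,0,0,0.]))[0][0,0]
E
python3 - <<'E'
from h import *
np.set_printoptions(precision=4,suppress=True)
A=cam('scene');B=cam('side')
P={'ball':((306,193),(288.75,205)),'pivhead':((263.75,264.5),(317.5,288.5)),'h180':((298.5,213),(294.5,228.75)),'h140':((291.25,224),(299.25,241.75)),'h100':((283.75,235.5),(304,254.5)),'brk':((300,261.75),(344,265.5)),'pegtop':((300,257.75),(344.5,259.25)),'pegbase':((300,262),(344.5,264.5))}
Z={'ball':.241,'pivhead':.213,'h180':.211,'h140':.211,'h100':.211,'brk':.204,'pegtop':.221,'pegbase':.204}
for k,(p,q) in P.items(): print(k,*tri(A,p,B,q),atz(A,p,Z[k]),atz(B,q,Z[k]))
# bracket long axis
for C,a,b in((A,((243,345),(233,369)),((325,366),(318,388))),):
    f=lambda p:np.array([p[0]/4+230,p[1]/4+170])
    m=[np.mean([atz(A,f(p),.204) for p in s],0) for s in(a,b)];d=m[1]-m[0];print('bx',m,np.arctan2(d[1],d[0]))
f=lambda p:np.array([(p[0]-400)/4+265,p[1]/4+190])
m=[np.mean([atz(B,f(p),.204) for p in s],0) for s in(((663,309),(677,331)),((755,273),(770,295)))];d=m[1]-m[0];print('bx',m,np.arctan2(d[1],d[0]))
# oven top corners
for n,p in(('f-y',(269,313)),('b-y',(380,343)),('b+y',(411,209))): print(n,atz(A,p,.2))
E
```

```text
ball [0.495  0.0625 0.2386] 0.0004604817972723307 [0.496  0.0605 0.241 ] [0.4943 0.0602 0.241 ]
pivhead [ 0.4898 -0.1624  0.215 ] 0.0007305800689995713 [ 0.4893 -0.1618  0.213 ] [ 0.4902 -0.1604  0.213 ]
h180 [0.4943 0.0169 0.2076] 0.0013711121083699953 [0.496  0.0139 0.211 ] [0.4933 0.0143 0.211 ]
h140 [ 0.4931 -0.0228  0.2069] 5.8831030177256506e-05 [ 0.4947 -0.0254  0.211 ] [ 0.4922 -0.0266  0.211 ]
h100 [ 0.4921 -0.0627  0.2079] 0.0009715509362746923 [ 0.4936 -0.065   0.211 ] [ 0.4913 -0.0649  0.211 ]
brk [ 0.5625 -0.1128  0.2032] 0.00033960079711446305 [ 0.5629 -0.1133  0.204 ] [ 0.5623 -0.1132  0.204 ]
pegtop [ 0.5631 -0.1122  0.2217] 0.0003283474843038998 [ 0.563  -0.1121  0.221 ] [ 0.5633 -0.1115  0.221 ]
pegbase [ 0.5635 -0.1143  0.2067] 0.0020096876069454687 [ 0.5632 -0.114   0.204 ] [ 0.5642 -0.1109  0.204 ]
bx [array([ 0.5362, -0.1177,  0.204 ]), array([ 0.589 , -0.1091,  0.204 ])] 0.16263531710860343
bx [array([ 0.5359, -0.1174,  0.204 ]), array([ 0.5893, -0.1089,  0.204 ])] 0.1569850740568778
f-y [ 0.5576 -0.2646  0.2   ]
b-y [ 0.8156 -0.225   0.2   ]
b+y [0.7561 0.1571 0.2   ]
```

>>> drive_tool(plan=[{"linear": [0, 0, -0.05], "hand": 1}, {"linear": [0.1, -0.08, -0.14], "delta_rot": [0, 0, -0.3], "hand": 1}, {"linear": [0.472, -0.377, -0.14], "delta_rot": [0, 0, -1.2], "hand": 1}, {"linear": [0.472, -0.377, -0.14], "delta_rot": [0, 0, -1.2], "hand": 1}, {"linear": [0.472, -0.377, -0.14], "delta_rot": [0, 0, -1.2], "hand": 1}, {"linear": [0.472, -0.377, -0.14], "delta_rot": [0, 0, -1.2], "hand": 1}, {"linear": [0.472, -0.377, -0.14], "delta_rot": [0, 0, -1.2], "hand": 1}, {"linear": [0.472, -0.377, -0.14], "delta_rot": [0, 0, -1.2], "hand": 1}, {"linear": [0.472, -0.377, -0.14], "delta_rot": [0, 0, -1.2], "hand": 1}, {"linear": [0.472, -0.377, -0.14], "delta_rot": [0, 0, -1.2], "hand": 1}])

```text
invalid input at $.plan[0]: expected keys delta_rot, linear, hand
```

Run:
```python
from station import sensors, optics, job, r
import cv2,json
o=sensors.get_obs(); print({k:o[k] for k in('time_s','eef_pos','tool_rot','force','joints')})
json.dump({k:list(o[k]) for k in('eef_pos','tool_rot')},open('o1.json','w'))
cv2.imwrite('pics/w1.png',cv2.cvtColor(optics.get_image('wrist'),cv2.COLOR_RGB2BGR))
```

```text
{'time_s': 0.15, 'eef_pos': array([ 0.20270982, -0.56428183,  0.21787365]), 'tool_rot': array([-3.14024426e+00, -1.33692631e-04,  3.44767566e-01]), 'force': array([ 0.30130617, -0.24075376, -0.63809715]), 'joints': array([-1.31142573e+00,  1.30967901e-01,  1.48896831e+00,  1.82170526e-05,
        1.52301133e+00, -8.53979373e-02])}
```

View pics/w1.png

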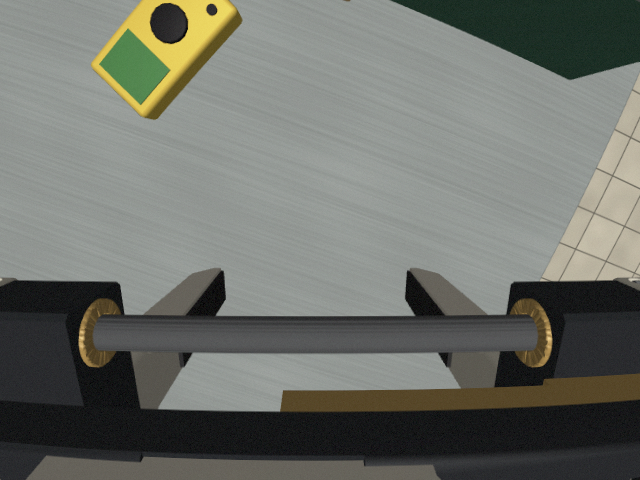

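The call was refused, so nothing moved. The picture shows only the meter at (165,60) and the gripper filling the lower half, so the camera sees tool +x. I'll hover behind the pivot instead.

>>> drive_tool(plan=[{"linear": [0, 0, -0.05], "delta_rot": [0, 0, 0], "hand": 1}, {"linear": [0.05, -0.03, -0.09], "delta_rot": [0, 0, -0.15], "hand": 1}, {"linear": [0.438, -0.251, -0.24], "delta_rot": [0, 0, -1.2], "hand": 1}, {"linear": [0.438, -0.251, -0.24], "delta_rot": [0, 0, -1.2], "hand": 1}, {"linear": [0.438, -0.251, -0.24], "delta_rot": [0, 0, -1.2], "hand": 1}, {"linear": [0.438, -0.251, -0.24], "delta_rot": [0, 0, -1.2], "hand": 1}, {"linear": [0.438, -0.251, -0.24], "delta_rot": [0, 0, -1.2], "hand": 1}, {"linear": [0.438, -0.251, -0.24], "delta_rot": [0, 0, -1.2], "hand": 1}, {"linear": [0.438, -0.251, -0.24], "delta_rot": [0, 0, -1.2], "hand": 1}, {"linear": [0.438, -0.251, -0.24], "delta_rot": [0, 0, -1.2], "hand": 1}])

```text
time_s: 1.2
eef_pos: [0.4752, -0.2439, 0.4293]
tool_rot: [3.141, 0.0, 1.55]
force: [0.9, -1.4, 0.6]
width: 0.999
gripper_force: 0.0
```

>>> drive_tool(plan=[{"linear": [0, 0, 0], "delta_rot": [0, 0, 0], "hand": 1}, {"linear": [0, 0, 0], "delta_rot": [0, 0, 0], "hand": 1}, {"linear": [0, 0, 0], "delta_rot": [0, 0, 0], "hand": 1}])

```text
time_s: 1.5
eef_pos: [0.4738, -0.2463, 0.4279]
tool_rot: [-3.14, -0.0, 1.544]
force: [0.2, -0.2, 0.3]
width: 1.002
gripper_force: 0.0
```

Run:
```python
from station import sensors, optics, job, r
import cv2,json
o=sensors.get_obs(); print({k:o[k] for k in('time_s','eef_pos','tool_rot','force','joints')})
json.dump({k:list(o[k]) for k in('eef_pos','tool_rot')},open('o1.json','w'))
cv2.imwrite('pics/w2.png',cv2.cvtColor(optics.get_image('wrist'),cv2.COLOR_RGB2BGR))
```

```text
{'time_s': 1.5, 'eef_pos': array([ 0.47378436, -0.24630847,  0.4278827 ]), 'tool_rot': array([-3.14031350e+00, -2.36190706e-04,  1.54401460e+00]), 'force': array([ 0.16684898, -0.20590943,  0.306052  ]), 'joints': array([-5.75120690e-01, -3.27829885e-02,  1.27856551e+00, -4.91127477e-04,
        1.89702483e+00, -5.48496220e-01])}
```

View pics/w2.png

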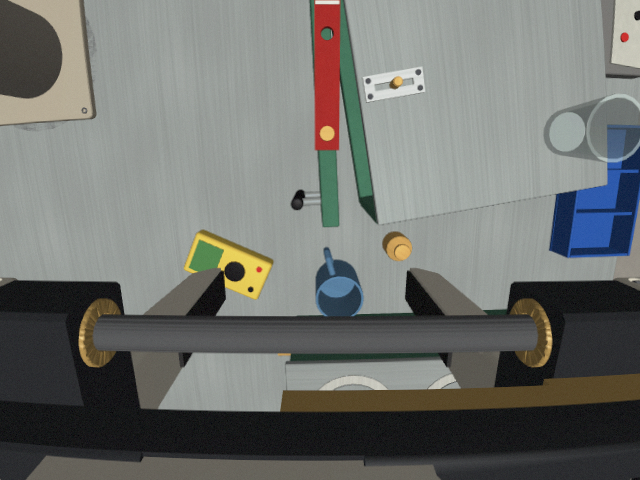

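Pivot head at (327,133), 100 mm hole (327,34), peg top (398,81), bracket centre (394,84), door end (330,226), oven front corner (379,223), oven back corner (607,186).

Run:
```python
from h import *
import json
np.set_printoptions(precision=4,suppress=True)
W=cam('wrist',json.load(open('o1.json')))
pts={'piv':((327,133),.213),'h100':((327,34),.211),'peg':((398,81),.221),'brk':((394,84),.204),'dend':((330.5,226),.2),'f-y':((379,223),.2),'b-y':((607,186),.2)}
q={k:atz(W,*v) for k,v in pts.items()}
for k in q: print(k,q[k])
d=q['b-y']-q['f-y'];print('yaw',np.arctan2(d[1],d[0]),np.linalg.norm(d))
P=(q['piv'][:2]+np.array([.4897,-.161]))/2; G=(q['peg'][:2]+np.array([.5631,-.112]))/2
dd=P-q['dend'][:2]; print('piv-dend',np.linalg.norm(dd),np.arctan2(dd[1],dd[0]))
from scipy.optimize import brentq
yaw=.16
for a in (np.arctan2(dd[1],dd[0]),np.pi/2+yaw-.12,np.pi/2+yaw-.16):   # heading door->hinge
    u=np.array([np.cos(a),np.sin(a)]);H=P+.24*u
    door0=np.pi/2+yaw-a
    pv=lambda t:H-.24*np.array([np.cos(a-t),np.sin(a-t)])
    g=lambda t:np.linalg.norm(G-pv(t))-.14
    t=brentq(g,0,.6);p=pv(t);h=(G-p)/.14
    print('H',H,'door now',door0,'target',door0+t,'piv',p,'heading',np.arctan2(h[1],h[0]),'ball',p+.225*h)
print(P,G)
```

```text
piv [ 0.4887 -0.16    0.213 ]
h100 [ 0.4909 -0.0616  0.211 ]
peg [ 0.5616 -0.1107  0.221 ]
brk [ 0.5613 -0.1105  0.204 ]
dend [ 0.4912 -0.2636  0.2   ]
f-y [ 0.5476 -0.2615  0.2   ]
b-y [ 0.8221 -0.2232  0.2   ]
yaw 0.13882017589483361 0.2771528956656724
piv-dend 0.10310604042439521 1.5896186125519018
H [0.4847 0.0794] door now 0.14117771424299463 target 0.39419433064621195 piv [ 0.429 -0.154] heading 0.30952375287762657 ball [ 0.6433 -0.0855]
H [0.4796 0.0793] door now 0.11999999999999988 target 0.37054202986927226 piv [ 0.4295 -0.1554] heading 0.32005064136167133 ball [ 0.643  -0.0846]
H [0.4892 0.0795] door now 0.15999999999999992 target 0.41531046339509803 piv [ 0.4286 -0.1527] heading 0.30001018746252023 ball [ 0.6436 -0.0862]
[ 0.4892 -0.1605] [ 0.5624 -0.1114]
```

>>> drive_tool(plan=[{"linear": [0.308, 0.013, 0.12], "delta_rot": [0, 0, 0], "hand": 0.7}, {"linear": [0.308, 0.013, 0.12], "delta_rot": [0, 0, 0], "hand": 0.7}, {"linear": [0.308, 0.013, 0.12], "delta_rot": [0, 0, 0], "hand": 0.7}, {"linear": [0.308, 0.013, 0.12], "delta_rot": [0, 0, 0], "hand": 0.7}, {"linear": [0.308, 0.013, 0.12], "delta_rot": [0, 0, 0], "hand": 0.7}, {"linear": [0.308, 0.013, 0.12], "delta_rot": [0, 0, 0], "hand": 0.7}, {"linear": [0.308, 0.013, 0.12], "delta_rot": [0, 0, 0], "hand": 0.7}, {"linear": [0.308, 0.013, 0.12], "delta_rot": [0, 0, 0], "hand": 0.7}, {"linear": [0.308, 0.013, 0.12], "delta_rot": [0, 0, 0], "hand": 0.7}, {"linear": [0.308, 0.013, 0.12], "delta_rot": [0, 0, 0], "hand": 0.7}])

```text
time_s: 2.55
eef_pos: [0.4956, 0.0601, 0.3091]
tool_rot: [3.141, 0.0, 1.543]
force: [1.0, -0.4, 1.0]
width: 0.699
gripper_force: 0.0
```

Run:
```python
from h import *
np.set_printoptions(precision=4,suppress=True)
A=cam('scene');B=cam('side')
print('jar top',tri(A,(388.5,224),B,(393,183)),'beaker rim',tri(A,(369,295),B,(446.5,238)))
```

```text
jar top (array([0.7296, 0.038 , 0.2639]), np.float64(0.005062031990402898)) beaker rim (array([ 0.7577, -0.1608,  0.2701]), np.float64(0.0009280113449179704))
```

>>> drive_tool(plan=[{"linear": [0.002, 0, 0.04], "delta_rot": [0, 0, 0], "hand": 0.7}, {"linear": [0.002, 0, 0.07], "delta_rot": [0, 0, 0], "hand": 0.7}, {"linear": [0.002, 0, 0.087], "delta_rot": [0, 0, 0], "hand": 0.7}, {"linear": [0.002, 0, 0.087], "delta_rot": [0, 0, 0], "hand": 0.7}, {"linear": [0.002, 0, 0.087], "delta_rot": [0, 0, 0], "hand": 0.2}, {"linear": [0.002, 0, 0.087], "delta_rot": [0, 0, 0], "hand": 0.2}, {"linear": [0.002, 0, 0.087], "delta_rot": [0, 0, 0], "hand": 0.1}, {"linear": [0.002, 0, 0.087], "delta_rot": [0, 0, 0], "hand": 0.1}, {"linear": [0.002, 0, 0.087], "delta_rot": [0, 0, 0], "hand": 0.1}, {"linear": [0.002, 0, 0.087], "delta_rot": [0, 0, 0], "hand": 0.1}])

```text
time_s: 3.55
eef_pos: [0.4956, 0.064, 0.2219]
tool_rot: [3.141, -0.0, 1.545]
force: [0.6, -0.2, -0.3]
width: 0.262
gripper_force: 30.0
```

Run:
```python
from station import sensors
o=sensors.get_obs(); print({k:o[k] for k in('time_s','eef_pos','tool_rot','force','wrist_torque','gripper_force','width')})
```

```text
{'time_s': 3.55, 'eef_pos': array([0.49555858, 0.06395559, 0.22193719]), 'tool_rot': array([ 3.14115177e+00, -7.48093099e-05,  1.54502496e+00]), 'force': array([ 0.6162958 , -0.20081261, -0.30235793]), 'wrist_torque': array([-0.04281936, -0.09021601,  0.03932851]), 'gripper_force': 30.005614757537842, 'width': 0.2619407044755498}
```

>>> drive_tool(plan=[{"linear": [-0.002, 0, -0.013], "delta_rot": [0, 0, 0], "hand": 0.1}, {"linear": [-0.006, 0, -0.027], "delta_rot": [0, 0, 0], "hand": 0.1}, {"linear": [-0.01, 0, -0.04], "delta_rot": [0, 0, 0], "hand": 0.1}, {"linear": [-0.0145, 0, -0.0525], "delta_rot": [0, 0, 0], "hand": 0.1}, {"linear": [-0.02, 0, -0.064], "delta_rot": [0, 0, 0], "hand": 0.1}, {"linear": [-0.0257, 0, -0.075], "delta_rot": [0, 0, 0], "hand": 0.1}, {"linear": [-0.0257, 0, -0.075], "delta_rot": [0, 0, 0], "hand": 0.1}])

```text
time_s: 4.25
eef_pos: [0.4956, 0.0373, 0.299]
tool_rot: [3.138, 0.0, 1.544]
force: [-0.5, 3.2, -0.5]
width: 0.263
gripper_force: 30.0
```

Run:
```python
from station import sensors
import numpy as np
o=sensors.get_obs(); print({k:o[k] for k in('time_s','eef_pos','tool_rot','force','wrist_torque','gripper_force','width')})
P=np.array([.489,-.1605]);R=.1993
y=o['tool_rot'][2];tx=np.array([np.cos(y),np.sin(y)]);ty=np.array([np.sin(y),-np.cos(y)])
h0=1.545
for k in range(1,11):
    h=h0-.1*k;w=P+R*np.array([np.cos(h),np.sin(h)])-o['eef_pos'][:2]
    print(k,round(h,3),np.round([w@tx,w@ty],3))
```

```text
{'time_s': 4.25, 'eef_pos': array([0.49561654, 0.03732491, 0.29899499]), 'tool_rot': array([3.13839943e+00, 2.19820851e-04, 1.54391463e+00]), 'force': array([-0.47220302,  3.15802753, -0.47195082]), 'wrist_torque': array([ 0.56820194, -0.04096331, -0.01436171]), 'gripper_force': 29.99980241060257, 'width': 0.26312936480961596}
1 1.445 [0.    0.018]
2 1.345 [-0.003  0.038]
3 1.245 [-0.007  0.057]
4 1.145 [-0.014  0.076]
5 1.045 [-0.023  0.094]
6 0.945 [-0.033  0.111]
7 0.845 [-0.045  0.127]
8 0.745 [-0.059  0.142]
9 0.645 [-0.074  0.155]
10 0.545 [-0.09   0.166]
```

>>> drive_tool(plan=[{"linear": [0, 0.018, 0], "delta_rot": [0, 0, 0.1], "hand": 0.1}, {"linear": [-0.003, 0.038, 0], "delta_rot": [0, 0, 0.2], "hand": 0.1}, {"linear": [-0.007, 0.057, 0], "delta_rot": [0, 0, 0.3], "hand": 0.1}, {"linear": [-0.014, 0.076, 0], "delta_rot": [0, 0, 0.4], "hand": 0.1}, {"linear": [-0.023, 0.094, 0], "delta_rot": [0, 0, 0.5], "hand": 0.1}, {"linear": [-0.033, 0.111, 0], "delta_rot": [0, 0, 0.6], "hand": 0.1}, {"linear": [-0.045, 0.127, 0], "delta_rot": [0, 0, 0.7], "hand": 0.1}, {"linear": [-0.059, 0.142, 0], "delta_rot": [0, 0, 0.8], "hand": 0.1}, {"linear": [-0.074, 0.155, 0], "delta_rot": [0, 0, 0.9], "hand": 0.1}, {"linear": [-0.074, 0.155, 0], "delta_rot": [0, 0, 0.9], "hand": 0.1}])

```text
time_s: 5.25
eef_pos: [0.6483, -0.042, 0.2949]
tool_rot: [-3.141, 0.002, 0.64]
force: [-0.9, -0.1, -2.8]
width: 0.262
gripper_force: 30.0
```

Run:
```python
from station import sensors
import numpy as np
o=sensors.get_obs(); print({k:o[k] for k in('time_s','eef_pos','tool_rot','force','wrist_torque','gripper_force','width')})
# pivot path: door from now to target; heading from .645 to .31; tilt from .35 to .2
H=np.array([.4847,.0794]);a0=1.5896
y=o['tool_rot'][2];tx=np.array([np.cos(y),np.sin(y)]);ty=np.array([np.sin(y),-np.cos(y)])
for s in np.linspace(.1,1,10):
    a=a0-.253*s;h=.645-.335*s;t=.35-.15*s
    P=H-.24*np.array([np.cos(a),np.sin(a)]);R=.225*np.cos(t)-.035*np.sin(t)
    z=.206+.225*np.sin(t)+.035*np.cos(t)-.019
    w=P+R*np.array([np.cos(h),np.sin(h)]);d=w-o['eef_pos'][:2]
    print(np.round([d@tx,d@ty,o['eef_pos'][2]-z,.335*s],4),w,z)
```

```text
{'time_s': 5.25, 'eef_pos': array([ 0.64828878, -0.04204626,  0.29492591]), 'tool_rot': array([-3.14107264e+00,  2.08160250e-03,  6.40019451e-01]), 'force': array([-0.92248856, -0.09506189, -2.76020466]), 'wrist_torque': array([-0.08611708, -0.02132495,  0.00979095]), 'gripper_force': 30.000381767749786, 'width': 0.26213230868847004}
[-0.0024  0.0022  0.0009  0.0335] [ 0.64770528 -0.04520996] 0.2940274240587707
[-0.0059  0.0053  0.0039  0.067 ] [ 0.64673254 -0.0498056 ] 0.2910007157715119
[-0.0096  0.0084  0.007   0.1005] [ 0.64559322 -0.05448431] 0.28795060776195425
[-0.0135  0.0114  0.01    0.134 ] [ 0.64428005 -0.05923882] 0.2848777862915324
[-0.0176  0.0144  0.0131  0.1675] [ 0.64278604 -0.06406147] 0.2817829427321137
[-0.0218  0.0173  0.0163  0.201 ] [ 0.64110463 -0.06894414] 0.2786667734104429
[-0.0263  0.0201  0.0194  0.2345] [ 0.63922959 -0.07387834] 0.27552997945147095
[-0.0309  0.0229  0.0226  0.268 ] [ 0.63715516 -0.07885517] 0.27237326662060546
[-0.0357  0.0255  0.0257  0.3015] [ 0.63487597 -0.08386541] 0.2691973451649162
[-0.0407  0.0281  0.0289  0.335 ] [ 0.63238712 -0.08889948] 0.2660029296533322
```

>>> drive_tool(plan=[{"linear": [-0.0024, 0.0022, 0.001], "delta_rot": [0, 0, 0.0335], "hand": 0.1}, {"linear": [-0.0059, 0.0053, 0.004], "delta_rot": [0, 0, 0.067], "hand": 0.1}, {"linear": [-0.0096, 0.0084, 0.007], "delta_rot": [0, 0, 0.1], "hand": 0.1}, {"linear": [-0.0135, 0.0114, 0.01], "delta_rot": [0, 0, 0.134], "hand": 0.1}, {"linear": [-0.0176, 0.0144, 0.013], "delta_rot": [0, 0, 0.1675], "hand": 0.1}, {"linear": [-0.0218, 0.0173, 0.016], "delta_rot": [0, 0, 0.2], "hand": 0.1}, {"linear": [-0.0263, 0.0201, 0.0194], "delta_rot": [0, 0, 0.2345], "hand": 0.1}, {"linear": [-0.0309, 0.0229, 0.0226], "delta_rot": [0, 0, 0.268], "hand": 0.1}, {"linear": [-0.0357, 0.0255, 0.0257], "delta_rot": [0, 0, 0.3], "hand": 0.1}, {"linear": [-0.0407, 0.0281, 0.0289], "delta_rot": [0, 0, 0.33], "hand": 0.1}])

```text
time_s: 6.25
eef_pos: [0.6321, -0.0869, 0.2676]
tool_rot: [-3.141, -0.0, 0.312]
force: [0.2, 0.8, -0.2]
width: 0.263
gripper_force: 30.0
```

Run:
```python
from station import sensors,optics
import cv2,numpy as np,json
o=sensors.get_obs(); print({k:o[k] for k in('time_s','eef_pos','tool_rot','force','wrist_torque','gripper_force','width')})
json.dump({k:list(o[k]) for k in('eef_pos','tool_rot')},open('o2.json','w'))
for n in('scene','side'): cv2.imwrite(f'pics/{n}3.png',cv2.cvtColor(optics.get_image(n),cv2.COLOR_RGB2BGR))
a=cv2.imread('pics/scene3.png')[190:340,230:330]; b=cv2.imread('pics/side3.png')[190:340,285:385]
f=lambda i:cv2.resize(i,None,fx=4,fy=4,interpolation=cv2.INTER_CUBIC)
cv2.imwrite('pics/c3.png',np.hstack([f(a),f(b)]))
```

```text
{'time_s': 6.25, 'eef_pos': array([ 0.63205106, -0.0868802 ,  0.26762312]), 'tool_rot': array([-3.14115716e+00, -4.45758265e-04,  3.12112034e-01]), 'force': array([ 0.24295856,  0.82101057, -0.17912548]), 'wrist_torque': array([ 0.10252773, -0.15142156, -0.11476751]), 'gripper_force': 29.999488592147827, 'width': 0.2633092431866308}
```

View pics/c3.png

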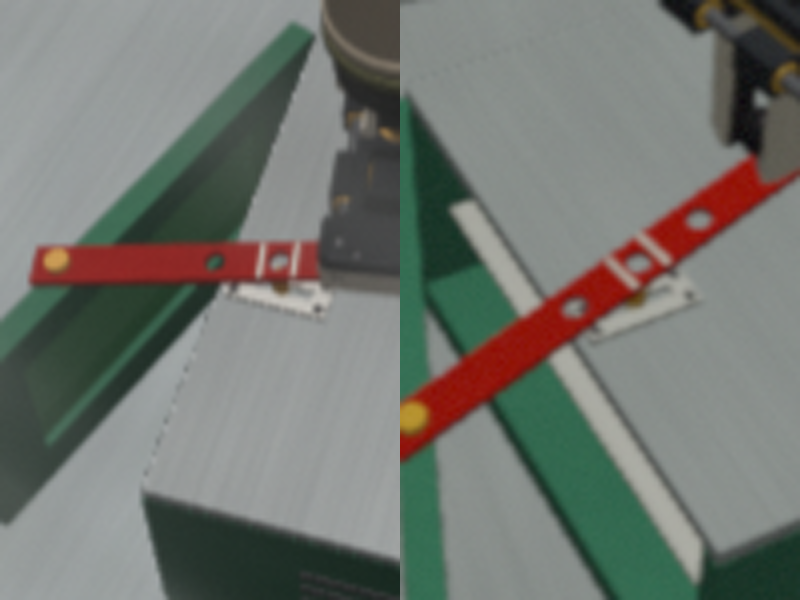

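The door is open and the arm lies above the peg. Middle hole is at scene (299.75,255.5) and side (344.5,255.75); pivot head at scene (244.25,255.25) and side (288.25,294.25).

Run:
```python
from h import *
import json
np.set_printoptions(precision=4,suppress=True)
A=cam('scene');B=cam('side');o=json.load(open('o2.json'))
h,e1=tri(A,(299.75,255.5),B,(344.5,255.75));p,e2=tri(A,(244.25,255.25),B,(288.25,294.25))
print('hole',h,e1,'piv',p,e2,'pegtop earlier',tri(A,(300,257.75),B,(344.5,259.25))[0])
P2=p[:2];b=np.array(o['eef_pos'])[:2];print('dist piv-ball',np.linalg.norm(b-P2),'heading',np.arctan2(*(b-P2)[::-1]))
```

```text
hole [ 0.5629 -0.1121  0.232 ] 0.0006259448310776061 piv [ 0.4326 -0.1579  0.2132] 0.0019524860682089387 pegtop earlier [ 0.5631 -0.1122  0.2217]
dist piv-ball 0.21170735890793116 heading 0.3420001507113857
```

>>> drive_tool(plan=[{"linear": [0.0005, 0, 0.005], "delta_rot": [0, 0, 0], "hand": 0.1}, {"linear": [0.001, 0, 0.01], "delta_rot": [0, 0, 0], "hand": 0.1}, {"linear": [0.0015, 0, 0.014], "delta_rot": [0, 0, 0], "hand": 0.1}, {"linear": [0.002, 0, 0.017], "delta_rot": [0, 0, 0], "hand": 0.1}, {"linear": [0.0023, 0, 0.019], "delta_rot": [0, 0, 0], "hand": 0.1}, {"linear": [0.0026, 0, 0.021], "delta_rot": [0, 0, 0], "hand": 0.1}, {"linear": [0.003, 0, 0.022], "delta_rot": [0, 0, 0], "hand": 0.1}, {"linear": [0.003, 0, 0.023], "delta_rot": [0, 0, 0], "hand": 0.1}, {"linear": [0.003, 0, 0.023], "delta_rot": [0, 0, 0], "hand": 0.1}])

```text
time_s: 7.25
eef_pos: [0.635, -0.0858, 0.2447]
tool_rot: [-3.142, 0.0, 0.315]
force: [-0.1, 0.7, -0.8]
width: 0.265
gripper_force: 30.0
```

>>> drive_tool(plan=[{"linear": [0.0003, 0, 0.001], "delta_rot": [0, 0, 0], "hand": 0.1}, {"linear": [0.0005, 0, 0.0015], "delta_rot": [0, 0, 0], "hand": 0.1}, {"linear": [0.0005, 0, 0.002], "delta_rot": [0, 0, 0], "hand": 0.1}, {"linear": [0.0005, 0, 0.002], "delta_rot": [0, 0, 0], "hand": 0.1}])

```text
time_s: 7.65
eef_pos: [0.6355, -0.0857, 0.2427]
tool_rot: [-3.142, 0.0, 0.315]
force: [1.7, -0.6, -1.2]
width: 0.265
gripper_force: 30.0
```

>>> drive_tool(plan=[{"linear": [0.0003, 0, 0.001], "delta_rot": [0, 0, 0], "hand": 0.1}, {"linear": [0.0005, 0, 0.0015], "delta_rot": [0, 0, 0], "hand": 0.1}, {"linear": [0.0005, 0, 0.0015], "delta_rot": [0, 0, 0], "hand": 0.1}])

```text
time_s: 7.95
eef_pos: [0.6359, -0.0855, 0.2411]
tool_rot: [-3.141, 0.0, 0.315]
force: [0.1, 0.3, 0.0]
width: 0.267
gripper_force: 30.0
```

>>> drive_tool(plan=[{"linear": [0.0003, 0, 0.001], "delta_rot": [0, 0, 0], "hand": 0.1}, {"linear": [0.0005, 0, 0.002], "delta_rot": [0, 0, 0], "hand": 0.1}, {"linear": [0.0008, 0, 0.003], "delta_rot": [0, 0, 0], "hand": 0.1}, {"linear": [0.001, 0, 0.004], "delta_rot": [0, 0, 0], "hand": 0.1}, {"linear": [0.001, 0, 0.004], "delta_rot": [0, 0, 0], "hand": 0.1}])

```text
time_s: 8.45
eef_pos: [0.6369, -0.0852, 0.237]
tool_rot: [-3.141, 0.0, 0.315]
force: [1.4, -0.4, -1.5]
width: 0.262
gripper_force: 30.0
```

Run:
```python
from station import sensors,optics
import cv2,numpy as np
o=sensors.get_obs(); print({k:o[k] for k in('time_s','eef_pos','force','wrist_torque','width')})
for n in('scene','side'): cv2.imwrite(f'pics/{n}4.png',cv2.cvtColor(optics.get_image(n),cv2.COLOR_RGB2BGR))
a=cv2.imread('pics/scene4.png')[210:310,235:335]; b=cv2.imread('pics/side4.png')[210:310,285:385]
f=lambda i:cv2.resize(i,None,fx=4,fy=4,interpolation=cv2.INTER_CUBIC)
cv2.imwrite('pics/c4.png',np.hstack([f(a),f(b)]))
```

```text
{'time_s': 8.45, 'eef_pos': array([ 0.63685489, -0.08517783,  0.23699848]), 'force': array([ 1.40527   , -0.35004505, -1.51076011]), 'wrist_torque': array([0.08625893, 0.01032055, 0.0302155 ]), 'width': 0.26219147228822476}
```

View pics/c4.png

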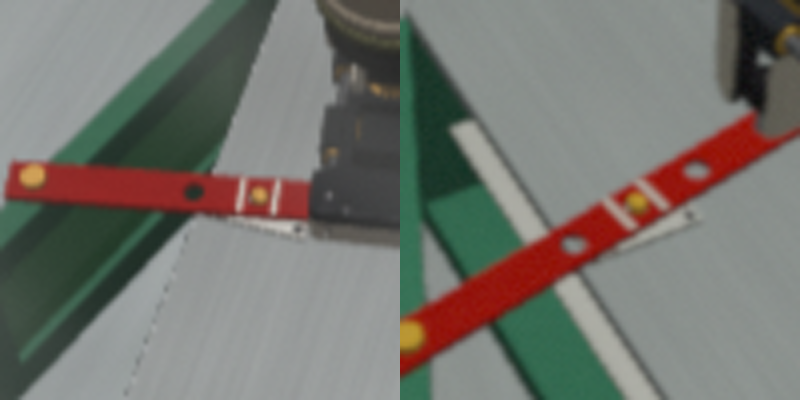

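The brass peg top shows inside the middle hole, at (260,195) and (637,203) in the crop. I'll lower the arm the rest of the way.

>>> drive_tool(plan=[{"linear": [0.0005, 0, 0.002], "delta_rot": [0, 0, 0], "hand": 0.1}, {"linear": [0.001, 0, 0.004], "delta_rot": [0, 0, 0], "hand": 0.1}, {"linear": [0.0013, 0, 0.006], "delta_rot": [0, 0, 0], "hand": 0.1}, {"linear": [0.0017, 0, 0.008], "delta_rot": [0, 0, 0], "hand": 0.1}, {"linear": [0.002, 0, 0.009], "delta_rot": [0, 0, 0], "hand": 0.1}, {"linear": [0.002, 0, 0.009], "delta_rot": [0, 0, 0], "hand": 0.1}])

```text
time_s: 9.15
eef_pos: [0.6388, -0.0845, 0.228]
tool_rot: [-3.141, 0.0, 0.315]
force: [1.0, 0.7, -1.3]
width: 0.265
gripper_force: 30.0
```

>>> drive_tool(plan=[{"linear": [0.0002, 0, 0.001], "delta_rot": [0, 0, 0], "hand": 0.1}, {"linear": [0.0004, 0, 0.002], "delta_rot": [0, 0, 0], "hand": 0.1}, {"linear": [0.0006, 0, 0.003], "delta_rot": [0, 0, 0], "hand": 0.1}, {"linear": [0.0008, 0, 0.004], "delta_rot": [0, 0, 0], "hand": 0.1}, {"linear": [0.0008, 0, 0.004], "delta_rot": [0, 0, 0], "hand": 0.1}])

```text
time_s: 9.65
eef_pos: [0.6396, -0.0843, 0.2241]
tool_rot: [-3.142, 0.0, 0.315]
force: [0.2, -0.2, -0.4]
width: 0.264
gripper_force: 30.0
```

>>> drive_tool(plan=[{"linear": [0.0002, 0, 0.001], "delta_rot": [0, 0, 0], "hand": 0.1}, {"linear": [0.0003, 0, 0.0018], "delta_rot": [0, 0, 0], "hand": 0.1}, {"linear": [0.0003, 0, 0.0018], "delta_rot": [0, 0, 0], "hand": 0.1}])

```text
time_s: 9.95
eef_pos: [0.64, -0.0842, 0.2226]
tool_rot: [3.141, -0.0, 0.315]
force: [0.7, 1.1, 1.2]
width: 0.264
gripper_force: 30.0
```

>>> drive_tool(plan=[{"linear": [0, 0, 0], "delta_rot": [0, 0, 0], "hand": 0.3}, {"linear": [0, 0, 0], "delta_rot": [0, 0, 0], "hand": 0.6}, {"linear": [0, 0, 0], "delta_rot": [0, 0, 0], "hand": 0.6}, {"linear": [0, 0, 0], "delta_rot": [0, 0, 0], "hand": 0.6}, {"linear": [0, 0, -0.02], "delta_rot": [0, 0, 0], "hand": 0.6}, {"linear": [0, 0, -0.05], "delta_rot": [0, 0, 0], "hand": 0.6}, {"linear": [0, 0, -0.1], "delta_rot": [0, 0, 0], "hand": 0.6}, {"linear": [-0.05, 0, -0.15], "delta_rot": [0, 0, 0], "hand": 0.6}, {"linear": [-0.1, 0, -0.18], "delta_rot": [0, 0, 0], "hand": 0.6}, {"linear": [-0.17, 0, -0.2], "delta_rot": [0, 0, 0], "hand": 0.6}])

```text
time_s: 10.95
eef_pos: [0.5222, -0.1226, 0.4069]
tool_rot: [3.14, -0.002, 0.316]
force: [-0.1, -1.0, 1.2]
width: 0.596
gripper_force: 0.0
```

Run:
```python
from station import sensors,optics
import cv2,numpy as np
o=sensors.get_obs(); print({k:o[k] for k in('time_s','eef_pos','force','width')})
for n in('scene','side'): cv2.imwrite(f'pics/{n}5.png',cv2.cvtColor(optics.get_image(n),cv2.COLOR_RGB2BGR))
a=cv2.imread('pics/scene5.png')[190:340,230:330]; b=cv2.imread('pics/side5.png')[190:340,285:385]
f=lambda i:cv2.resize(i,None,fx=4,fy=4,interpolation=cv2.INTER_CUBIC)
cv2.imwrite('pics/c5.png',np.hstack([f(a),f(b)]))
```

```text
{'time_s': 10.95, 'eef_pos': array([ 0.522235  , -0.12259856,  0.4068689 ]), 'force': array([-0.13218945, -1.01552048,  1.21496104]), 'width': 0.5956805768935105}
```

View pics/c5.png

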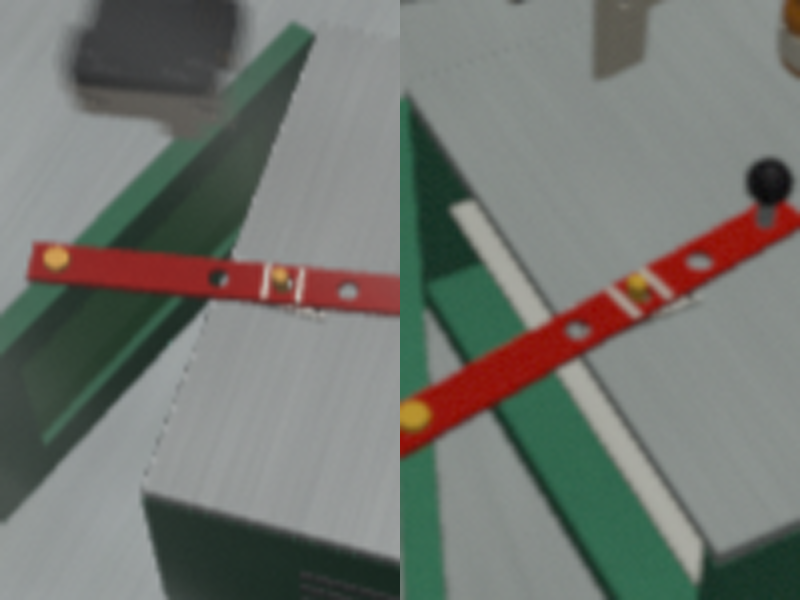

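The peg stands proud through the middle hole at (281,278) and (638,287), the arm lies flat, the door stays open, and the gripper is clear.

>>> drive_tool(plan=[{"linear": [0, 0, 0], "delta_rot": [0, 0, 0], "hand": 0.6}, {"linear": [0, 0, 0], "delta_rot": [0, 0, 0], "hand": 0.6}, {"linear": [0, 0, 0], "delta_rot": [0, 0, 0], "hand": 0.6}])

```text
time_s: 11.35
eef_pos: [0.5232, -0.122, 0.4026]
tool_rot: [-3.14, 0.002, 0.316]
force: [-0.7, -0.2, -0.3]
width: 0.599
gripper_force: 0.0
```

```bash
python3 -c "
from station import job
print(job.finish_job())"
```

```text
the job is handed in; nothing more can be done
None
```

The door is propped ajar with the stay arm's middle hole over the peg and the arm lying fully down; the gripper let go and is clear, and the job was handed in at about 11 s (the hand-in returned no verdict).

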